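# Turn the printing block and hold the shutter at the mark

## Task

Take the printing block out of the wooden drying rest, turn it round and stand it fully home in the slot of the grey exposure stand, with its metal relief facing the shutter, and let go of it. Then pull the spring-return shutter out by its handle post until its pointer is level with the brass index, and finish while still gripping the post so that the shutter stays at that mark. Do not shift the index, and leave the other things on the bench where they are.

Things in the scene. Friction and masses are not known exactly. Their poses are not given: they have to be found in the camera images.
- stand: Exposure stand, fixed to the bench: a grey base 125 mm (x) by 330 mm (y) and 18 mm high, x from -90 to +35 mm and y from -85 to +245 mm of its origin. The origin lies on the bench under the middle of the plate slot; its z is up, its -x side is the side of the shutter, and the shutter is pulled toward its +y. The slot runs along y: 12 mm wide (x -6 to +6), 106 mm long (y -53 to +53), floor 18 mm above the origin, 18 mm deep to x-lips that flare outward up to 43 mm.
- block: Loose printing block: an upright wooden board 9 mm thick (x), 100 mm wide (y), 110 mm high (z), about 0.14 kg. Origin: middle of its lower edge face. One large face (its -x side) carries a metal plate with raised bars and a disc (3 mm proud, from 24 to 66 mm above the lower edge); the other is bare wood. Both faces of the upper 40 mm are bare wood, for gripping across the 9 mm. The lower 24 mm are plain 9 mm wood and enter the slot either way round.
- relief (a point): Middle of the metal relief face of the block, 45 mm above its lower edge and 8 mm to -x of its middle plane.
- rest: Wooden drying rest, fixed, 110 mm (x) by 140 mm (y), 32 mm high, with three slots along y. Origin: centre of its underside. The block stands at the start in the middle slot (13 mm wide, floor at 12 mm) with its relief turned to the rest's +x; its top edge is 122 mm above the bench.
- shutter: Steel shutter of the stand, an upright 3 mm blade 116 mm wide in a channel 30 mm to -x of the slot's middle, its top 88 mm above the bench, with an arm and a handle post at its +y end. Slides along the stand's +y from 0 (closed, the start) to 85 mm; a spring always draws it shut: about 6 N at the start and 1.1 N more for each 10 mm. Let go, it runs back. The origin coincides with the stand's when closed and moves with it; axes as the stand's.
- shutter_handle (a point): On the axis of the handle post, 118 mm above the bench, 12 mm under the post's top. The post is upright, 14 mm in diameter, black, free to be gripped from 54 to 130 mm above the bench; closed, it stands 115 mm to +y and 30 mm to -x of the slot's middle.
- pointer (a point): Tip of the thin steel pointer tongue (3 mm wide) that stands out to -x from the foot of the shutter, level with the handle post along y, 32 mm above the bench; it moves with the shutter.
- index_tip (a point): The mark: tip of the 3 mm tongue of the brass index, a 16x14x16 mm block with a thumb screw on the low rail along the stand's -x edge, 34 mm above the bench. The index has been set beforehand somewhere 35 to 68 mm to +y of where the pointer starts, and must not be moved (it holds by friction only). Axes as the stand's. The pointer is at the mark when both tips have the same y in the stand's frame; they pass each other 2 mm apart without touching.
- pigment_tub: Bystander, leave alone: squat pigment tub with black lid, 56 mm across, 52 high. Origin: centre of its underside.
- amber_bottle: Bystander, leave alone: amber glass bottle with black cap, 40 mm across, 88 high. Origin: centre of its underside.
- tape: Bystander, leave alone: roll of masking tape lying flat, 118 mm across, 25 high. Origin: centre of its underside.
- film_can: Bystander, leave alone: black film can with grey lid, 35 mm across, 51 high. Origin: centre of its underside.
- folder: Bystander, leave alone: bone folder, 22x146x8 mm. Origin: centre of its underside.
- eraser: Bystander, leave alone: eraser, 23x46x13 mm. Origin: centre of its underside.

How it is judged:
By the outcome, as a careful person would: the job done as asked, in the order asked, and still so for the second after the job is handed in, while the arm keeps its last pose, push and grip.
It also fails if it takes over 54 s, if anything falls off the work surface, if the arm or the gripper's body presses on something with over 40 N, if the wrist force passes 120 N, or if a joint passes its speed limit or range.

## Robot

A 7-joint arm with a two-finger parallel gripper is mounted at the origin on a cart in front of the work surface, level with it; the furniture and walls round the work are solid. World frame = base frame: x ahead of the robot, y to its left, z up, the work surface at z = 0. Lengths are in m, angles in rad, forces in N, time in s.
With the tool pointing down it reaches from about 0.4 to 0.875 m from the base axis. Payload 4.4 kg.
Tool frame: the origin (TCP) lies midway between the tips of the shut fingers; the grasp point (between the pads) lies 19 mm behind it; z points along the fingers, y is the line along which they close (so a half turn about z gives the same grasp; the last joint's range is limited). The gripper opens to 85 mm and grips with 20 to 120 N. Pads are 22 mm wide; open, the fingers measure 114 mm over their backs; the gripper's body (76 mm by 85 mm) begins 54 mm behind the grasp point. The pads swing forward as they close: fully open they stand 13 mm farther back than shut.
Start: joints at [1.172, 0.628, 0.038, 1.517, -0.027, 0.996, -0.02], TCP at [0.212, -0.614, 0.231] pointing down, gripper open.
Joint ranges: [-3.06, 3.06], [-0.37, 2.12], [-1.25, 1.32], [0.18, 2.47], [-1.1, 4.24], [0.23, 1.98], [-2.94, 2.94]. Speed limits (rad/s): [2.57, 2.57, 3.14, 3.14, 3.14, 3.14, 3.14].

## Interface

Orientations are given as a unit quaternion [x, y, z, w].
In Python, from workcell import monitor, grab_frame, calibration, ticket, finder gives the robot as it stands.
- The arm moves only by the tool send_rows, never from a script. Its arguments are lists of equal length, an entry for each row: "grip": the opening, from 0 (shut) to 1 (fully open); "offset": the shift along the tool's x, y, z in mm, a list of three; "spin": the turn about the tool's z in rad. A call has 1 to 5 rows; each row is the pose to reach, as a shift and turn from the pose commanded when the call began, along the tool's axes at that moment; what a row does not reach only later rows make up. A row lasts 1/12 s, in which the tool goes at most 41.7 mm and 7.16 degrees, less where a joint would pass 70% of its speed; a pose out of reach is approached as far as the arm can. A call with a gripper value outside its range is refused whole. The fingers move at their own pace and stop on an object; "grip_force" is the grip in N (left out, the last holds). Time passes only in rows, so rows that repeat a pose let the fingers close. It gives the time, the measured TCP pose, the force, the opening and the grip force at its end, in the units of the state.
- monitor.get_state(): the state, without advancing time (a new reading comes with each control period).
- grab_frame(name): name is "scene" or "top"; returns (picture, depth): 420x560x3 uint8, blue, green, red; 420x560 float32, m along the optical axis (not along the pixel's ray), 0 where there is no reading.
- calibration(name): a dict with "fx", "fy", "cx", "cy" (pixels), "cam_to_world" (4x4, takes a point from camera to world coordinates). Camera axes: x right, y up, looking along -z (the intrinsics and any distortion apply to the point x, -y, -z); pixel columns grow to the right and rows downward; lengths in m; the calibration is good to about 2 mm. A picture is of the moment at which its call begins. calibration takes no time and is no camera call.
- ticket.hand_in(): hands the job in; it is judged then, once.
Trained networks look in the newest picture that a camera, given by its name, has taken for a name from the list of things; names that differ only in an ending like _2 or _b are one class to them, and where a whole thing is asked for, a point or a joint stands for the part that bears it (a point fixed in the world has none). Each returns a list of dicts, best first, with "p" (0 to 1); they miss things now and then, are a little off and sometimes report something else, mostly with a low value. They report only what shows in the picture. A call takes as long as a camera call.
- finder.find_in(camera, name): "centre" ([column, row] as shares, 0 to 1, of the picture: columns of its width, rows of its height, amid what is visible of it).
- finder.spot_point(camera, name): "centre" ([column, row] as shares, 0 to 1, of the picture: columns of its width, rows of its height: a listed point, or the origin of a listed thing).
The state is a dict: "time_s": time; "joints": joint angles; "qvel": joint speeds; "joint_efforts": joint torques, N m; "eef_pos": TCP position; "ee_rot": TCP orientation; "ft_force": force on the tool from outside, world axes, zero at the start; "moment": the same for the moment, N m; "finger_gap": opening from 0.0 (shut) to 1.0 (fully open); "grasp_force": force on a finger pad.
Only numpy, scipy, OpenCV 4.12 (cv2) and the standard library are available. Lean on these libraries where they do the work, as an engineer would, in place of code of your own. Each camera call takes 0.05 s, during which the arm holds its last target. There are 200 camera calls.

## Working session

There is one attempt and no reset: what is moved stays moved. The work goes in short steps, Python scripts to look and compute and a tool call to move; the robot and the scene stay as the last step left them, time stands still between calls to the robot, and variables do not carry over. Pictures are saved under pics/ and viewed, at most 10 in all, crops included, and the job is handed in when it is done.

Besides the shell and the picture viewer there is one more tool, called after "Emit:" as name(argument=value, ...), one argument or row to a line, values as JSON. send_rows: Moves the arm, as the interface text tells. Its arguments: {"type":"object","properties":{"grip":{"type":"array","items":{"type":"number"}},"offset":{"type":"array","items":{"type":"array","items":{"type":"number"}}},"spin":{"type":"array","items":{"type":"number"}},"grip_force":{"type":"number"}},"required":["grip","offset","spin"]}

```bash
ls; mkdir -p pics; cat > h.py <<'E'
import numpy as np, cv2
from workcell import monitor, grab_frame, calibration, ticket, finder
def cal(n):
    c=calibration(n); return c
def world(n,u,v,d):
    c=cal(n); x=(u-c['cx'])/c['fx']*d; y=(v-c['cy'])/c['fy']*d
    return (np.array(c['cam_to_world'])@np.array([x,-y,-d,1]))[:3]
def atz(n,u,v,z):
    a=world(n,u,v,0.); b=world(n,u,v,1.); return a+(b-a)*(z-a[2])/(b[2]-a[2])
def cloud(n,depth):
    c=cal(n); v,u=np.mgrid[:depth.shape[0],:depth.shape[1]]
    P=np.stack([(u-c['cx'])/c['fx']*depth,-(v-c['cy'])/c['fy']*depth,-depth,np.ones_like(depth)],-1)
    W=(P@np.array(c['cam_to_world']).T)[...,:3]; W[depth==0]=np.nan; return W
E
python3 - <<'E'
from h import *
for n in('scene','top'):
    im,d=grab_frame(n); cv2.imwrite(f'pics/{n}0.png',im); np.save(f'{n}0.npy',d)
    c=cal(n); print(n,{k:(np.round(v,3).tolist()) for k,v in c.items()})
s=monitor.get_state(); print(s)
E
```

```text
pics
scene {'fx': 514.686, 'fy': 514.686, 'cx': 281.903, 'cy': 217.938, 'cam_to_world': [[-0.542, 0.378, -0.751, -0.546], [-0.84, -0.227, 0.492, 0.738], [0.016, 0.897, 0.441, 0.757], [0.0, 0.0, 0.0, 1.0]]}
top {'fx': 473.941, 'fy': 473.941, 'cx': 281.602, 'cy': 207.167, 'cam_to_world': [[0.013, 0.992, -0.125, 0.361], [-1.0, 0.011, -0.013, 0.017], [-0.011, 0.125, 0.992, 1.636], [0.0, 0.0, 0.0, 1.0]]}
{'time_s': 0.1, 'joints': array([ 1.17218962,  0.62924023,  0.03842665,  1.51823575, -0.02701337,
        0.99631399, -0.01998964]), 'qvel': array([ 0.00083557,  0.00016789, -0.00054251, -0.00233202, -0.00123817,
       -0.0025702 , -0.00069988]), 'joint_efforts': array([ 3.70988317e-03, -5.64538229e+01,  1.23028859e+00, -1.93976158e+01,
        1.11961717e-02,  5.37589513e-03, -5.45375926e-06]), 'eef_pos': array([ 0.21221804, -0.61380265,  0.23049972]), 'ee_rot': array([ 9.86185003e-01,  1.65645504e-01, -1.36062456e-04, -8.29066546e-04]), 'ft_force': array([-0.13448761,  0.79618997, -0.52253634]), 'moment': array([-0.00553655, -0.04197901,  0.02307611]), 'grasp_force': 0.0, 'finger_gap': 0.9970038563250323}
```

```bash
python3 - <<'E'
from h import *
for n in('scene','top'):
    for k in ['stand','block','rest','shutter']:
        r=finder.spot_point(n,k)[:1]; print(n,k,[(np.round(np.array(a['centre'])*[560,420],1),round(a['p'],2)) for a in r])
    for k in ['relief','shutter_handle','pointer','index_tip']:
        r=finder.spot_point(n,k)[:2]; z=dict(relief=.057,shutter_handle=.118,pointer=.032,index_tip=.034)[k]
        print(n,k,[(np.round(np.array(a['centre'])*[560,420],1),round(a['p'],2),np.round(atz(n,*(np.array(a['centre'])*[560,420]),z),4)) for a in r])
E
```

```text
scene stand [(array([272.2, 263. ]), 0.63)]
scene block [(array([348.1, 232.9]), 0.97)]
scene rest [(array([349.9, 242.8]), 0.56)]
scene shutter [(array([270.7, 260. ]), 0.58)]
scene relief [(array([349. , 225.3]), 0.88, array([ 0.5   , -0.1892,  0.057 ])), (array([223.7, 270.7]), 0.32, array([0.4667, 0.2487, 0.057 ]))]
scene shutter_handle [(array([233.1, 236.5]), 0.56, array([0.5155, 0.194 , 0.118 ]))]
scene pointer [(array([234.3, 271.1]), 0.59, array([0.4865, 0.2084, 0.032 ])), (array([218.9, 274.5]), 0.32, array([0.4927, 0.2504, 0.032 ]))]
scene index_tip [(array([360.9, 212.1]), 0.72, array([ 0.5883, -0.3145,  0.034 ])), (array([223. , 273.9]), 0.51, array([0.487 , 0.2413, 0.034 ]))]
top stand [(array([268.4, 219.5]), 0.96)]
top block [(array([348.1, 223.3]), 0.7)]
top rest [(array([354.1, 220. ]), 0.87)]
top shutter [(array([274. , 220.2]), 0.71)]
top relief [(array([354.1, 215. ]), 0.5, array([ 0.5358, -0.2057,  0.057 ]))]
top shutter_handle [(array([230.7, 215.8]), 0.63, array([0.522, 0.2  , 0.118]))]
top pointer [(array([235.1, 227. ]), 0.69, array([0.493 , 0.1945, 0.032 ]))]
top index_tip [(array([226.9, 229.1]), 0.49, array([0.4853, 0.2219, 0.034 ])), (array([349.4, 222.8]), 0.46, array([ 0.5116, -0.1929,  0.034 ]))]
```

View pics/scene0.png

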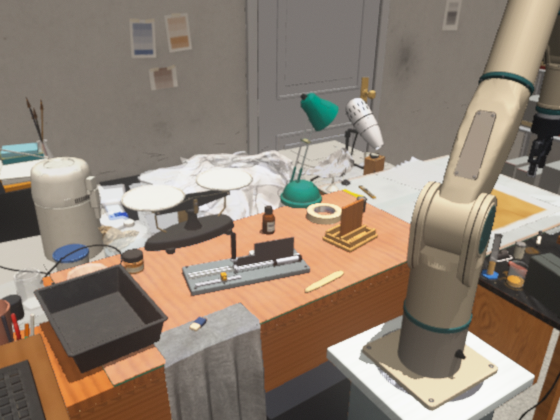

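View pics/top0.png

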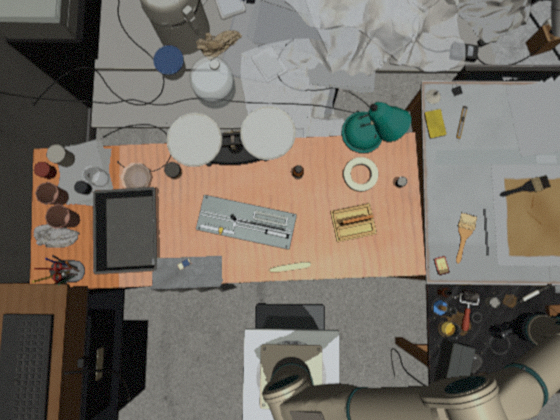

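The scene view shows the grey stand at about (245,270), its black post at (233,245) and the brass index near (224,275). The rest and block are at (350,230). The top view shows the stand centred at about (246,221) and the rest at (354,223).

```bash
python3 - <<'E'
from h import *
for n,(x0,x1,y0,y1),k in (('top',(185,395,180,260),3.8),('scene',(170,400,190,300),3.45)):
    im=cv2.imread(f'pics/{n}0.png')[y0:y1,x0:x1]; cv2.imwrite(f'pics/{n}0c.png',cv2.resize(im,None,fx=k,fy=k,interpolation=cv2.INTER_CUBIC))
d=np.load('top0.npy'); W=cloud('top',d)
v,u=np.mgrid[:420,:560]
tab=(u>185)&(u<400)&(v>150)&(v<275); A=W[tab]
bench=np.nanmedian(A[:,2]); print('bench z',bench, np.nanstd(A[np.abs(A[:,2]-bench)<.01][:,2]))
def rect(mask,name):
    m=cv2.morphologyEx(mask.astype(np.uint8),cv2.MORPH_OPEN,np.ones((3,3)))
    k,l,st,_=cv2.connectedComponentsWithStats(m); i=1+np.argmax(st[1:,4]); P=W[l==i]
    r=cv2.minAreaRect((P[:,:2]*1000).astype(np.float32)); print(name,len(P),r,'z med',np.nanmedian(P[:,2]))
    print(np.round(cv2.boxPoints(r)))
Z=W[...,2]-bench
rect((Z>.010)&(u>185)&(u<305)&(v>185)&(v<255),'stand')
rect((Z>.010)&(u>320)&(u<390)&(v>195)&(v<250),'rest')
rect((Z>.075)&(u>320)&(u<390)&(v>195)&(v<250),'block')
rect((Z>.1)&(u>185)&(u<305)&(v>185)&(v<255),'post')
E
```

```text
bench z 0.0009922747780732877 0.003963988593051274
stand 3198 ((513.1478881835938, 160.1703643798828), (329.7551574707031, 124.78227996826172), 78.58482360839844) z med 0.018746883570682327
[[419.  11.]
 [542. -14.]
 [607. 309.]
 [485. 334.]]
rest 494 ((519.92578125, -208.88540649414062), (87.9591064453125, 140.72506713867188), 2.3251943588256836) z med 0.03012871471732681
[[ 473. -140.]
 [ 479. -281.]
 [ 567. -277.]
 [ 561. -137.]]
block 114 ((516.0874633789062, -208.48068237304688), (9.676252365112305, 99.25697326660156), 12.667192459106445) z med 0.11842077724771871
[[ 500. -161.]
 [ 522. -258.]
 [ 532. -256.]
 [ 510. -159.]]
post 15 ((515.8079223632812, 193.39735412597656), (10.016410827636719, 9.329474449157715), 1.3493670225143433) z med 0.12538300095705335
[[511. 198.]
 [511. 189.]
 [521. 189.]
 [521. 198.]]
```

View pics/top0c.png

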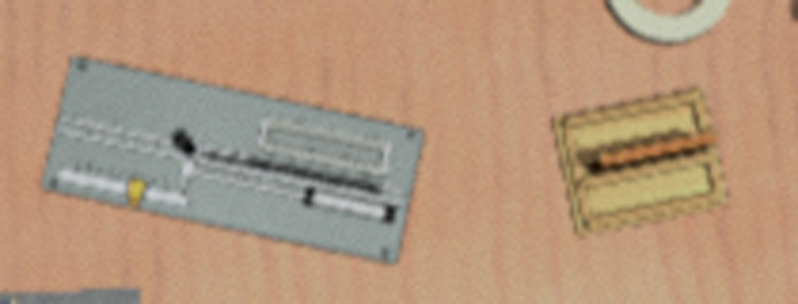

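View pics/scene0c.png

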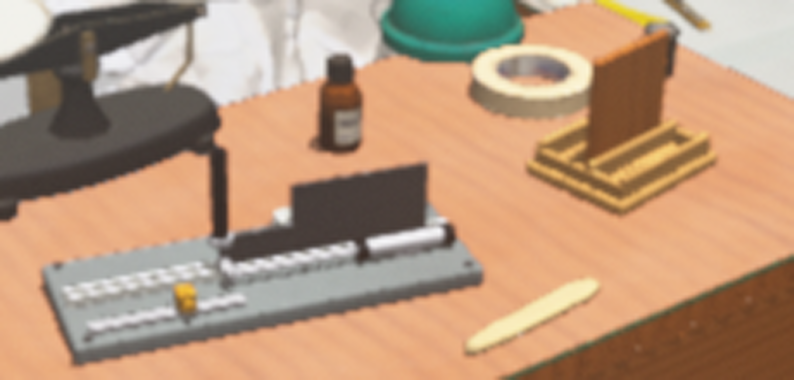

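The stand fits as 330×125 mm with its origin at about (524,76) mm and yaw −11.4°. The block is at about (516,−208) mm with its bare face toward the scene camera, so the relief faces world +x. Moving toward the block now.

Emit:
send_rows(
  grip=[1,1,1,1,1],
  offset=[
    [28,-19,0],
    [56,-38,0],
    [84,-57,0],
    [112,-76,0],
    [140,-95,0],
  ],
  spin=[0.115,0.23,0.345,0.46,0.575],
)

```text
time_s: 1.32
eef_pos: [0.3144, -0.4775, 0.2314]
ee_rot: [0.992, -0.124, 0.0, 0.0]
ft_force: [0.9, -0.2, 0.1]
finger_gap: 1.003
grasp_force: 0.0
```

```bash
cat >> h.py <<'E'
from scipy.spatial.transform import Rotation as R
def go(x,y,z,yaw_y=None):
    "tool-frame offset (mm) and spin to bring TCP to x,y,z (mm), tool-y at world yaw (deg)"
    s=monitor.get_state(); Q=R.from_quat(s['ee_rot']); M=Q.as_matrix()
    d=M.T@(np.array([x,y,z])-1000*np.array(s['eef_pos']))
    yw=np.degrees(np.arctan2(M[1,1],M[0,1])); sp=None if yaw_y is None else -np.radians((yaw_y-yw+180)%360-180)
    print('t',round(s['time_s'],2),'pos',np.round(1000*s['eef_pos'],1),'yawy',round(yw,2),'tilt',np.round(M[:,2],3),'| off',np.round(d,1),'spin',sp,'| F',np.round(s['ft_force'],1),'gap',round(s['finger_gap'],3),'j',np.round(s['joints'],2))
E
python3 -c "
from h import *
go(516,-208.5,225,-167.8)"
```

```text
t 1.32 pos [ 314.4 -477.5  231.4] yawy -104.23 tilt [ 0. -0. -1.] | off [ 129.3 -310.3    6.5] spin 1.1095923333688558 | F [ 0.9 -0.2  0.1] gap 1.003 j [ 0.81  0.52  0.2   1.75 -0.13  0.89 -0.76]
```

Emit:
send_rows(
  grip=[1,1,1,1,1],
  offset=[
    [13,-31,0],
    [26,-62,0],
    [39,-93,0],
    [52,-124,0],
    [65,-155,0],
  ],
  spin=[0.115,0.23,0.345,0.46,0.575],
)

```text
time_s: 1.73
eef_pos: [0.4149, -0.3425, 0.2315]
ee_rot: [0.917, -0.4, 0.0, -0.0]
ft_force: [1.2, -0.4, -0.6]
finger_gap: 1.003
grasp_force: 0.0
```

```bash
python3 -c "
from h import *
go(516,-208.5,190,-167.8)"
```

```text
t 1.73 pos [ 414.9 -342.5  231.5] yawy -137.14 tilt [ 0.001 -0.    -1.   ] | off [ -29.5 -165.3   41.6] spin 0.5350375212404094 | F [ 1.2 -0.4 -0.6] gap 1.003 j [ 0.39  0.49  0.36  1.84 -0.22  0.85 -1.53]
```

Emit:
send_rows(
  grip=[1,1,1,1,1],
  offset=[
    [-6,-33,8],
    [-12,-66,16],
    [-18,-99,24],
    [-24,-132,32],
    [-29,-163,40],
  ],
  spin=[0.11,0.22,0.33,0.44,0.53],
)

```text
time_s: 2.15
eef_pos: [0.5142, -0.2092, 0.1911]
ee_rot: [0.78, -0.626, 0.0, -0.0]
ft_force: [0.2, 1.4, -0.7]
finger_gap: 1.004
grasp_force: 0.0
```

```bash
python3 - <<'E'
from h import *
go(516,-208.5,85,-167.8)
for n in('scene','top'):
    im,d=grab_frame(n); np.save(f'{n}1.npy',d); cv2.imwrite(f'pics/{n}1.png',im)
d=np.load('scene0.npy'); W=cloud('scene',d)   # second look at block: scene depth
v,u=np.mgrid[:420,:560]
m=(u>335)&(u<372)&(v>190)&(v<250)&(W[...,2]>.05)&(W[...,2]<.13)&(W[...,0]<.6)&(W[...,0]>.45)
P=W[m]*1000; print(len(P)); 
r=cv2.fitLine(P[:,:2].astype(np.float32),cv2.DIST_HUBER,0,.01,.01).ravel(); print(r,np.degrees(np.arctan2(r[1],r[0])),P[:,1].min(),P[:,1].max(),P[:,2].max())
go(516,-208.5,85,-167.8)
E
```

```text
t 2.15 pos [ 514.2 -209.2  191.1] yawy -167.44 tilt [ 0.001  0.    -1.   ] | off [ -0.3  -1.9 106.1] spin 0.0063142200731404925 | F [ 0.2  1.4 -0.7] gap 1.004 j [ 0.02  0.59  0.49  1.84 -0.37  0.81 -2.22]
501
[ 2.0396607e-01 -9.7897798e-01  5.1153241e+02 -2.0559470e+02] -78.23102 -260.4627426171157 -157.09902699184863 124.25777671559035
t 2.25 pos [ 516.4 -204.   189.5] yawy -166.7 tilt [-0.001  0.004 -1.   ] | off [  4.7   1.5 104.5] spin 0.019246928082986104 | F [-0.6  0.5 -0.7] gap 0.996 j [ 0.02  0.59  0.48  1.84 -0.37  0.81 -2.22]
```

Emit:
send_rows(
  grip=[1,1,1,1,1],
  offset=[
    [1,0,20],
    [2,0,40],
    [2,0,55],
    [2,0,55],
    [2,0,55],
  ],
  spin=[0.015,0.015,0.015,0.015,0.015],
)

```text
time_s: 2.67
eef_pos: [0.5128, -0.2136, 0.1362]
ee_rot: [0.777, -0.63, -0.001, 0.0]
ft_force: [0.1, -0.2, -0.5]
finger_gap: 1.004
grasp_force: 0.0
```

```bash
python3 - <<'E'
from h import *
go(516.5,-208.5,85,-168)
E
```

```text
t 2.67 pos [ 512.8 -213.6  136.2] yawy -168.06 tilt [-0.001  0.    -1.   ] | off [-4.2 -4.7 51.2] spin -0.0011218096646625738 | F [ 0.1 -0.2 -0.5] gap 1.004 j [ 0.06  0.66  0.44  1.88 -0.42  0.69 -2.18]
```

```bash
python3 - <<'E'
from h import *
for i in range(3): grab_frame('top'); go(516.5,-208.5,85,-168)
E
```

```text
t 2.72 pos [ 513.5 -213.9  136.9] yawy -168.07 tilt [ 0.001 -0.    -1.   ] | off [-4.7 -4.  51.9] spin -0.001212354365386904 | F [0.1 0.9 0.5] gap 1.0 j [ 0.06  0.66  0.44  1.88 -0.42  0.69 -2.18]
t 2.77 pos [ 513.9 -214.   137.4] yawy -168.07 tilt [ 0.002 -0.001 -1.   ] | off [-4.9 -3.6 52.4] spin -0.0011412911706440067 | F [-0.4 -0.4 -0.4] gap 0.998 j [ 0.06  0.66  0.44  1.88 -0.42  0.69 -2.18]
t 2.82 pos [ 514.  -213.9  137.5] yawy -168.06 tilt [ 0.002 -0.001 -1.   ] | off [-4.9 -3.4 52.5] spin -0.0010965894748839898 | F [ 0.1  0.  -0. ] gap 1.001 j [ 0.06  0.66  0.44  1.88 -0.42  0.69 -2.18]
```

Emit:
send_rows(
  grip=[1,1,1,1,1],
  offset=[
    [-2,-2,15],
    [-5,-3.5,35],
    [-5,-3.5,52],
    [-5,-3.5,52],
    [-5,-3.5,52],
  ],
  spin=[0,0,0,0,0],
)

```text
time_s: 3.23
eef_pos: [0.5158, -0.2079, 0.0848]
ee_rot: [0.777, -0.63, 0.0, 0.0]
ft_force: [0.4, -0.0, -0.4]
finger_gap: 1.001
grasp_force: 0.0
```

```bash
python3 - <<'E'
from h import *
go(516.5,-208.5,85,-168)
im,d=grab_frame('scene'); cv2.imwrite('pics/s2.png',cv2.resize(im[170:270,290:430],None,fx=5,fy=5,interpolation=cv2.INTER_CUBIC))
go(516.5,-208.5,85,-168)
E
```

```text
t 3.23 pos [ 515.8 -207.9   84.8] yawy -168.06 tilt [-0. -0. -1.] | off [ 0.8 -0.5 -0.2] spin -0.0010741749215800573 | F [ 0.4 -0.  -0.4] gap 1.001 j [ 0.09  0.74  0.38  1.91 -0.48  0.58 -2.15]
t 3.28 pos [ 516.4 -208.2   85.4] yawy -168.07 tilt [ 0.001 -0.001 -1.   ] | off [ 0.3 -0.1  0.4] spin -0.0011975147139612144 | F [ 0.2  0.4 -0.2] gap 1.007 j [ 0.09  0.74  0.38  1.91 -0.48  0.58 -2.15]
```

View pics/s2.png

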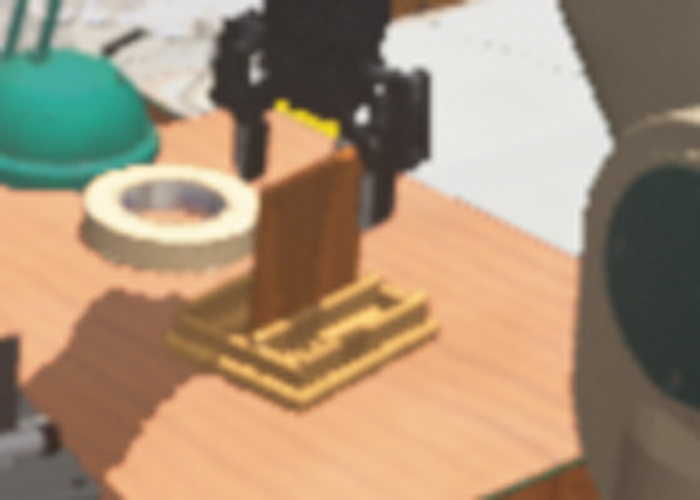

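The fingers straddle the board's upper edge (tips near crop pixels (250,175) and (380,220), board centre near (307,200)). Closing.

Emit:
send_rows(
  grip=[0.5,0.2,0,0,0],
  offset=[
    [0,0,0],
    [0,0,0],
    [0,0,0],
    [0,0,0],
    [0,0,0],
  ],
  spin=[0,0,0,0,0],
  grip_force=60,
)

```text
time_s: 3.7
eef_pos: [0.516, -0.2076, 0.0847]
ee_rot: [0.777, -0.63, 0.0, -0.0]
ft_force: [-1.2, -0.5, 0.3]
finger_gap: 0.297
grasp_force: 0.0
```

Emit:
send_rows(
  grip=[0,0,0,0,0],
  offset=[
    [0,0,0],
    [0,0,0],
    [0,0,0],
    [0,0,0],
    [0,0,0],
  ],
  spin=[0,0,0,0,0],
)

```text
time_s: 4.12
eef_pos: [0.516, -0.2077, 0.0846]
ee_rot: [0.777, -0.63, 0.0, -0.0]
ft_force: [-0.3, 0.2, 4.5]
finger_gap: 0.099
grasp_force: 59.0
```

Emit:
send_rows(
  grip=[0,0,0,0,0],
  offset=[
    [0,0,-10],
    [0,0,-30],
    [0,0,-60],
    [0,0,-95],
    [0,0,-130],
  ],
  spin=[0,0,0,0,0],
)

```text
time_s: 4.53
eef_pos: [0.5149, -0.2073, 0.2155]
ee_rot: [0.777, -0.63, -0.001, 0.001]
ft_force: [1.2, 1.0, -2.0]
finger_gap: 0.095
grasp_force: 58.4
```

```bash
python3 - <<'E'
from h import *
im,d=grab_frame('top'); 
go(524.2,76.3,215,-11.4)
im,d=grab_frame('scene'); W=cloud('scene',d)
v,u=np.mgrid[:420,:560]
m=(u>300)&(u<400)&(v>130)&(v<230)&(W[...,2]>.13)&(W[...,2]<.22)&(W[...,0]<.56)&(W[...,0]>.48)&(W[...,1]>-.29)&(W[...,1]<-.14)&(im[...,2].astype(int)>im[...,0]+35)
P=W[m]*1000; print(len(P)); 
r=cv2.fitLine(P[:,:2].astype(np.float32),cv2.DIST_HUBER,0,.01,.01).ravel(); print(r,P.min(0),P.max(0))
go(524.2,76.3,215,-11.4)
E
```

```text
t 4.58 pos [ 518.6 -209.7  222.4] yawy -168.1 tilt [ 0.009 -0.004 -1.   ] | off [-278.7  -64.3    6.5] spin -2.7349363130131374 | F [ 1.  -1.4  3.1] gap 0.097 j [-0.    0.55  0.52  1.8  -0.35  0.87 -2.26]
470
[ 2.0883378e-01 -9.7795117e-01  5.1467657e+02 -2.0768124e+02] [ 500.66828504 -261.02672195  149.24591948] [ 530.10473999 -159.61314292  219.68822981]
t 4.63 pos [ 518.7 -209.6  219.9] yawy -168.07 tilt [ 0.01  -0.004 -1.   ] | off [-278.6  -64.4    3.9] spin -2.7344021598096284 | F [ 1.6 -1.5 -0.6] gap 0.098 j [-0.    0.55  0.52  1.81 -0.35  0.86 -2.25]
```

Emit:
send_rows(
  grip=[0,0,0,0,0],
  offset=[
    [-12,-3,0],
    [-24,-6,0],
    [-36,-9,0],
    [-48,-12,0],
    [-60,-14,0],
  ],
  spin=[-0.1,-0.22,-0.34,-0.46,-0.58],
)

```text
time_s: 5.05
eef_pos: [0.5165, -0.145, 0.2138]
ee_rot: [0.926, -0.378, -0.001, 0.0]
ft_force: [-0.2, -1.0, -1.5]
finger_gap: 0.099
grasp_force: 58.5
```

```bash
python3 - <<'E'
from h import *
go(524.2,76.3,215,-11.4)
E
```

```text
t 5.05 pos [ 516.5 -145.   213.8] yawy -134.47 tilt [-0.001  0.    -1.   ] | off [-149.6 -163.3   -1.1] spin -2.148007400483907 | F [-0.2 -1.  -1.5] gap 0.099 j [-0.02  0.51  0.35  1.86 -0.23  0.81 -1.89]
```

Emit:
send_rows(
  grip=[0,0,0,0,0],
  offset=[
    [-8,-8,0],
    [-16,-16,0],
    [-24,-24,0],
    [-31,-33,0],
    [-38,-41,0],
  ],
  spin=[-0.115,-0.23,-0.345,-0.46,-0.58],
)

```text
time_s: 5.47
eef_pos: [0.5184, -0.0893, 0.2138]
ee_rot: [0.995, -0.098, -0.001, -0.0]
ft_force: [0.1, -0.4, -0.7]
finger_gap: 0.096
grasp_force: 58.5
```

Emit:
send_rows(
  grip=[0,0,0,0,0],
  offset=[
    [-2,-11,0],
    [-4,-22,0],
    [-6,-33,0],
    [-8,-44,0],
    [-10,-54,0],
  ],
  spin=[-0.115,-0.23,-0.345,-0.46,-0.58],
)

```text
time_s: 5.88
eef_pos: [0.5193, -0.0344, 0.2138]
ee_rot: [0.982, 0.191, -0.001, -0.0]
ft_force: [-0.6, -0.6, -0.7]
finger_gap: 0.101
grasp_force: 58.5
```

```bash
python3 - <<'E'
from h import *
go(524.2,76.3,215,-11.4)
E
```

```text
t 5.88 pos [519.3 -34.4 213.8] yawy -68.02 tilt [-0.002  0.    -1.   ] | off [  46.  -100.9   -1.2] spin -0.9881474630419012 | F [-0.6 -0.6 -0.7] gap 0.101 j [-0.    0.47  0.02  1.9  -0.01  0.78 -1.16]
```

Emit:
send_rows(
  grip=[0,0,0,0,0],
  offset=[
    [5,-10,0],
    [10,-20,0],
    [14,-30,0],
    [19,-40,0],
    [23,-50,0],
  ],
  spin=[-0.115,-0.23,-0.345,-0.46,-0.58],
)

```text
time_s: 6.3
eef_pos: [0.5224, 0.0202, 0.2138]
ee_rot: [0.886, 0.463, -0.001, -0.0]
ft_force: [0.5, 0.2, 0.3]
finger_gap: 0.094
grasp_force: 58.5
```

Emit:
send_rows(
  grip=[0,0,0,0,0],
  offset=[
    [12,-8,0],
    [23,-15,0],
    [35,-23,0],
    [46,-30,0],
    [46,-30,0],
  ],
  spin=[-0.105,-0.21,-0.315,-0.408,-0.408],
)

```text
time_s: 6.72
eef_pos: [0.5243, 0.0778, 0.2139]
ee_rot: [0.774, 0.633, 0.0, -0.001]
ft_force: [-0.5, 0.4, -1.3]
finger_gap: 0.097
grasp_force: 58.5
```

```bash
python3 - <<'E'
from h import *
for i in range(3): im,d=grab_frame('scene')
go(524.2,76.3,155,-11.4)
W=cloud('scene',d)
k=(W[...,2]>.14)&(W[...,2]<.21)&(W[...,0]>.47)&(W[...,0]<.58)&(W[...,1]>0)&(W[...,1]<.16)
print(k.sum())
P=W[k]*1000; r=cv2.fitLine(P[:,:2].astype(np.float32),cv2.DIST_HUBER,0,.01,.01).ravel(); print(r,P.min(0),P.max(0), np.percentile(P[:,1],[2,98]))
x0,y0=r[2:]; print('bare wood/metal')
imt,dt=grab_frame('top'); Wt=cloud('top',dt)
a=im[120:300,170:340]; b=imt[170:270,190:320]
cv2.imwrite('pics/s3.png',np.hstack([cv2.resize(a,(400,424),interpolation=cv2.INTER_CUBIC),cv2.resize(b,(400,424)[:1]+(308,)) if 0 else cv2.resize(b,(400,424))]))
go(524.2,76.3,155,-11.4)
E
```

```text
t 6.87 pos [524.5  73.4 213.9] yawy -11.93 tilt [-0.001 -0.001 -1.   ] | off [ 2.8 -0.8 58.9] spin -0.009223045157039717 | F [-0.1  0.4 -0.3] gap 0.098 j [-0.02  0.49 -0.26  1.87  0.17  0.81 -0.57]
829
[2.030781e-01 9.791625e-01 5.204446e+02 7.973511e+01] [505.65069103  26.43591629 140.2956309 ] [540.37508169 128.31359784 209.79771369] [ 30.02014614 126.00851899]
bare wood/metal
t 6.92 pos [524.6  73.1 214. ] yawy -11.94 tilt [-0.001 -0.001 -1.   ] | off [ 3.1 -1.  59. ] spin -0.009490639702520882 | F [-0.7 -1.1 -0.7] gap 0.101 j [-0.02  0.49 -0.25  1.87  0.17  0.81 -0.57]
```

View pics/s3.png

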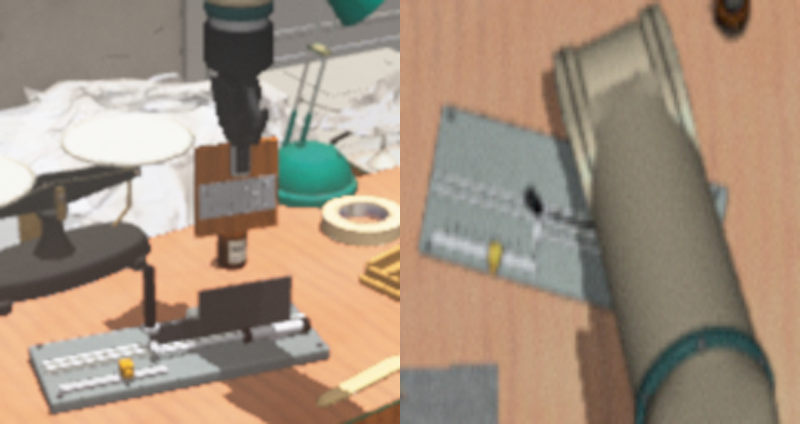

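The block's relief (around crop pixel (237,195)) faces the scene camera, which is the shutter side. To remove camera bias, I'll measure the stand and block in the same camera.

```bash
python3 - <<'E'
from h import *
a=np.radians(-11.42); Rm=np.array([[np.cos(a),-np.sin(a)],[np.sin(a),np.cos(a)]]); o=np.array([524.2,76.3])
def S(P): return (P[:,:2]-o)@Rm
def rep(W,k,name):
    m=cv2.morphologyEx(k.astype(np.uint8),cv2.MORPH_OPEN,np.ones((3,3)))
    n,l,st,_=cv2.connectedComponentsWithStats(m); i=1+np.argmax(st[1:,4]); P=W[l==i]*1000
    s=S(P); print(name,len(P),'stand-frame min',s.min(0).round(1),'max',s.max(0).round(1),'p1',np.percentile(s,1,axis=0).round(1),'p99',np.percentile(s,99,axis=0).round(1),'rect',cv2.minAreaRect(s.astype(np.float32)))
box=lambda W,z0,z1,x0,x1,y0,y1:(W[...,2]>z0)&(W[...,2]<z1)&(W[...,0]>x0)&(W[...,0]<x1)&(W[...,1]>y0)&(W[...,1]<y1)
for n in('scene','top'):
    W=cloud(n,np.load(n+'0.npy'))
    rep(W,box(W,.012,.026,.40,.63,-.04,.36),n+' base'); rep(W,box(W,.06,.083,.44,.58,-.0,.165),n+' blade')
    rep(W,box(W,.06,.122,.44,.58,.165,.23),n+' post')
    rep(W,box(W,.028,.05,.43,.56,.2,.29),n+' index')
im,d=grab_frame('scene'); W=cloud('scene',d); rep(W,box(W,.135,.19,.47,.58,-.02,.17),'block now')
# silhouette edges of the block, subpixel, per row at its mid depth
go(0,0,0)
s=monitor.get_state()['eef_pos'][:2]*1000; print('tcp stand', (s-o)@Rm)
E
```

```text
scene base 1690 stand-frame min [-94.3 -85.3] max [ 34.8 245.3] p1 [-92.1 -77.8] p99 [ 28.3 243.9] rect ((-29.813926696777344, 79.93954467773438), (330.692626953125, 128.75079345703125), 89.89518737792969)
scene blade 282 stand-frame min [-38.1 -58.4] max [-24.2  57.1] p1 [-36.3 -57. ] p99 [-24.9  56.2] rect ((-31.243837356567383, -0.6363639831542969), (13.760595321655273, 115.50872039794922), 0.32541897892951965)
scene post 106 stand-frame min [-39.5 108.2] max [-24.8 121.6] p1 [-39.5 108.8] p99 [-25.  121.4] rect ((-32.84440994262695, 115.62274169921875), (13.21456241607666, 13.53177547454834), 77.1483383178711)
scene index 47 stand-frame min [-89.7 149.1] max [-61.7 163.7] p1 [-89.7 149.3] p99 [-62.9 163.5] rect ((-76.04000091552734, 157.3907928466797), (27.72411346435547, 14.333122253417969), 15.767053604125977)
top base 640 stand-frame min [-23.1  60.6] max [ 34.8 244.6] p1 [-20.8  64.3] p99 [ 33.4 242.1] rect ((5.795793533325195, 152.58871459960938), (57.7048225402832, 183.91476440429688), 0.08953772485256195)Traceback (most recent call last):
  File "<stdin>", line 11, in <module>
  File "<stdin>", line 6, in rep
    return _wrapfunc(a, 'argmax', axis=axis, out=out, **kwds)
    return bound(*args, **kwds)
ValueError: attempt to get argmax of an empty sequence
```

```bash
cat >> h.py <<'E'
a_=np.radians(-11.42); Rm=np.array([[np.cos(a_),-np.sin(a_)],[np.sin(a_),np.cos(a_)]]); o=np.array([524.2,76.3])
def rep(W,k,name):
    m=cv2.morphologyEx(k.astype(np.uint8),cv2.MORPH_OPEN,np.ones((3,3)))
    n,l,st,_=cv2.connectedComponentsWithStats(m)
    if n<2: print(name,'none'); return
    i=1+np.argmax(st[1:,4]); P=W[l==i]*1000
    s=(P[:,:2]-o)@Rm; print(name,len(P),'min',s.min(0).round(1),'max',s.max(0).round(1),'p1',np.percentile(s,1,axis=0).round(1),'p99',np.percentile(s,99,axis=0).round(1),'med',np.median(s,0).round(1),'z',P[:,2].min().round(1),P[:,2].max().round(1)); return s
box=lambda W,z0,z1,x0,x1,y0,y1:(W[...,2]>z0)&(W[...,2]<z1)&(W[...,0]>x0)&(W[...,0]<x1)&(W[...,1]>y0)&(W[...,1]<y1)
E
python3 - <<'E'
from h import *
im,d=grab_frame('scene'); W=cloud('scene',d)
k=box(W,.13,.26,.47,.58,-.02,.17); rep(W,k,'block all')
for z0,z1 in((.141,.16),(.17,.2),(.21,.235)): 
    s=rep(W,box(W,z0,z1,.47,.58,-.02,.17),f'block {z0}')
    r=cv2.fitLine(s.astype(np.float32),cv2.DIST_HUBER,0,.01,.01).ravel(); print(np.degrees(np.arctan2(r[0],r[1])))
go(*(0,0,0)); s=monitor.get_state()['eef_pos'][:2]*1000; print('tcp stand', (s-o)@Rm)
E
```

```text
block all 1344 min [-29.7 -51.8] max [ 7.7 50.6] p1 [-18.4 -48.4] p99 [ 3.8 49.9] med [-3.8  4.5] z 139.8 259.3
block 0.141 190 min [ -9.8 -51.8] max [ 5.1 50.5] p1 [ -8.4 -49.6] p99 [ 3.3 49.5] med [-3.   1.5] z 141.0 159.9
179.9216
block 0.17 349 min [-13.1 -49.9] max [ 5.5 50.4] p1 [-10.4 -48.3] p99 [ 3.6 49.7] med [-4.9  3.9] z 170.1 199.7
0.020576853
block 0.21 281 min [-22.5 -50.5] max [ 4.3 50.5] p1 [-18.4 -47.5] p99 [ 3.6 49.8] med [-3.6  6.3] z 210.1 235.0
0.9711615
t 6.97 pos [524.7  73.1 214.1] yawy -11.93 tilt [-0.001 -0.001 -1.   ] | off [-179.8 -498.2  214.5] spin None | F [ 0.4 -0.  -0.8] gap 0.095 j [-0.02  0.49 -0.26  1.87  0.17  0.81 -0.57]
tcp stand [ 1.15869429 -2.99450909]
```

Emit:
send_rows(
  grip=[0,0,0,0,0],
  offset=[
    [0,-1,20],
    [0,-1,45],
    [0,-1,70],
    [0,-1,86],
    [0,-1,88],
  ],
  spin=[0,0,0,0,0],
)

```text
time_s: 7.38
eef_pos: [0.5218, 0.0732, 0.1235]
ee_rot: [0.776, 0.63, -0.003, -0.001]
ft_force: [-1.3, 0.2, -0.7]
finger_gap: 0.097
grasp_force: 58.4
```

```bash
python3 - <<'E'
from h import *
grab_frame('top'); im,d=grab_frame('scene'); W=cloud('scene',d)
s=rep(W,box(W,.09,.15,.47,.58,-.02,.17),'block hi')
go(0,0,91); s=monitor.get_state()['eef_pos'][:2]*1000; print('tcp stand', (s-o)@Rm)
E
```

```text
block hi 666 min [-21.4 -50.5] max [ 2.5 51.6] p1 [-18.4 -49. ] p99 [ 0.  49.7] med [-6.3  4.6] z 90.0 149.9
t 7.48 pos [523.7  74.1 126. ] yawy -11.83 tilt [-0.001 -0.001 -1.   ] | off [-179.9 -497.4   35.7] spin None | F [ 0.3  0.4 -0.8] gap 0.098 j [-0.05  0.61 -0.22  1.95  0.22  0.6  -0.62]
tcp stand [-0.03348711 -2.25142936]
```

Emit:
send_rows(
  grip=[0,0,0,0,0],
  offset=[
    [0,0,5],
    [0,0,10],
    [0,0,15],
    [0,0,20],
    [0,0,24],
  ],
  spin=[0,0,0,0,0],
)

```text
time_s: 7.9
eef_pos: [0.524, 0.0748, 0.1021]
ee_rot: [0.776, 0.631, 0.0, 0.0]
ft_force: [0.6, 0.7, -1.1]
finger_gap: 0.097
grasp_force: 58.5
```

```bash
python3 - <<'E'
from h import *
grab_frame('top');go(0,0,91); s=monitor.get_state()['eef_pos'][:2]*1000; print('tcp stand', (s-o)@Rm)
E
```

```text
t 7.95 pos [523.5  74.7 101.3] yawy -11.75 tilt [-0.001 -0.    -1.   ] | off [-179.7 -497.3   10.9] spin None | F [ 0.5 -0.2 -1.4] gap 0.097 j [-0.06  0.65 -0.2   1.97  0.24  0.55 -0.63]
tcp stand [-0.3810302  -1.69677104]
```

Emit:
send_rows(
  grip=[0,0,0,0,0],
  offset=[
    [0,0,3],
    [0,0,6],
    [0,0,9],
    [0,0,11],
    [0,0,11],
  ],
  spin=[0,0,0,0,0],
)

```text
time_s: 8.37
eef_pos: [0.5237, 0.0748, 0.0909]
ee_rot: [0.776, 0.631, -0.0, -0.0]
ft_force: [-0.5, 0.3, -0.9]
finger_gap: 0.097
grasp_force: 58.5
```

```bash
python3 - <<'E'
from h import *
im,d=grab_frame('scene');go(0,0,91); s=monitor.get_state()['eef_pos'][:2]*1000; print('tcp stand', (s-o)@Rm)
W=cloud('scene',d); rep(W,box(W,.09,.135,.47,.58,-.02,.115),'block hi')
E
```

```text
t 8.42 pos [523.8  74.8  91.1] yawy -11.74 tilt [-0. -0. -1.] | off [-1.799e+02 -4.976e+02  3.000e-01] spin None | F [ 0.3 -0.3 -1.2] gap 0.097 j [-0.07  0.67 -0.19  1.97  0.24  0.52 -0.63]
tcp stand [-0.08985493 -1.54084987]
block hi 363 min [-21.6 -48.8] max [ 5.4 38.3] p1 [-20.5 -47.6] p99 [ 2.5 38.1] med [-5.1  4.2] z 90.2 132.2
```

Emit:
send_rows(
  grip=[0,0,0,0],
  offset=[
    [0,0,1],
    [0,0,1.5],
    [0,0,2],
    [0,0,2],
  ],
  spin=[0,0,0,0],
)

```text
time_s: 8.75
eef_pos: [0.5243, 0.0749, 0.0905]
ee_rot: [0.776, 0.631, 0.0, 0.0]
ft_force: [-1.6, -0.8, 9.5]
finger_gap: 0.097
grasp_force: 60.1
```

Emit:
send_rows(
  grip=[0.2,0.3,0.3,0.3,0.3],
  offset=[
    [0,0,0],
    [0,0,0],
    [0,0,0],
    [0,0,0],
    [0,0,0],
  ],
  spin=[0,0,0,0,0],
)

```text
time_s: 9.17
eef_pos: [0.5239, 0.0748, 0.0892]
ee_rot: [0.776, 0.631, -0.0, -0.0]
ft_force: [0.5, -0.5, -0.1]
finger_gap: 0.3
grasp_force: 0.0
```

Emit:
send_rows(
  grip=[0.3,0.3,0.3,0.3,0.3],
  offset=[
    [0,0,-5],
    [0,0,-20],
    [0,0,-45],
    [0,0,-75],
    [0,0,-90],
  ],
  spin=[0,0,0,0,0],
)

```text
time_s: 9.58
eef_pos: [0.5252, 0.0753, 0.1823]
ee_rot: [0.776, 0.631, 0.002, 0.001]
ft_force: [-0.1, 1.0, 0.5]
finger_gap: 0.299
grasp_force: 0.0
```

```bash
python3 - <<'E'
from h import *
im,d=grab_frame('top'); im,d=grab_frame('scene')
W=cloud('scene',d); rep(W,box(W,.095,.145,.47,.58,-.02,.160),'block hi')
t=o+Rm@np.array([-30,115]); print('post',t); go(*t,185)
cv2.imwrite('pics/s4.png',cv2.resize(im[150:300,150:350],(800,600),interpolation=cv2.INTER_CUBIC))
E
```

```text
block hi 407 min [-10.  -49.5] max [ 8.3 52.2] p1 [ -8.8 -47.4] p99 [ 6.5 51.6] med [-2.8  4.1] z 95.2 130.4
post [517.56387978 194.96322897]
t 9.68 pos [526.   75.3 182.4] yawy -11.76 tilt [ 0.006  0.001 -1.   ] | off [115.4 -32.6  -2.6] spin None | F [ 0.6 -0.2  0.3] gap 0.299 j [-0.03  0.53 -0.25  1.9   0.19  0.73 -0.59]
```

View pics/s4.png

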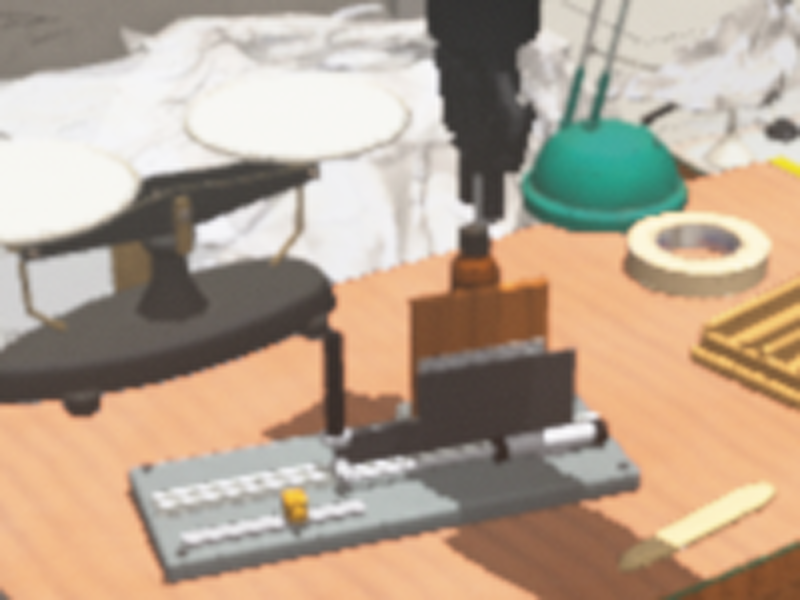

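The block stands in the slot with its top at about 128–130 mm, and the relief shows just above the shutter blade at crop pixel (480,350). The post is at (333,385) and the index at (293,505). Next is the post.

Emit:
send_rows(
  grip=[0.6,0.6,0.6,0.6,0.6],
  offset=[
    [29,-8,0],
    [58,-16,0],
    [87,-24,0],
    [115,-32,0],
    [115,-32,0],
  ],
  spin=[0,0,0,0,0],
)

```text
time_s: 10.1
eef_pos: [0.5143, 0.2018, 0.1788]
ee_rot: [0.773, 0.634, 0.001, -0.002]
ft_force: [0.0, 1.1, 0.3]
finger_gap: 0.598
grasp_force: 0.0
```

```bash
python3 - <<'E'
from h import *
for i in range(2): im,d=grab_frame('top'); 
go(516.8,195,97)
E
```

```text
t 10.2 pos [515.1 195.2 178.4] yawy -11.56 tilt [-0.002 -0.    -1.   ] | off [ 0.2  1.9 81.4] spin None | F [-1.1  0.1 -0.6] gap 0.602 j [-0.25  0.56 -0.24  1.85  0.18  0.75 -0.79]
```

Emit:
send_rows(
  grip=[0.6,0.6,0.6,0.6,0.6],
  offset=[
    [0,1,20],
    [0,1.5,45],
    [0,1.5,70],
    [0,1.5,80],
    [0,1.5,80],
  ],
  spin=[0,0,0,0,0],
)

```text
time_s: 10.62
eef_pos: [0.5157, 0.1912, 0.0967]
ee_rot: [0.776, 0.63, -0.003, -0.0]
ft_force: [0.2, -0.3, 0.2]
finger_gap: 0.599
grasp_force: 0.0
```

```bash
python3 - <<'E'
from h import *
im,d=grab_frame('top'); go(517,195,97)
im,d=grab_frame('scene'); cv2.imwrite('pics/s5.png',cv2.resize(im[190:290,170:310],(784,560),interpolation=cv2.INTER_CUBIC)); go(517,195,97)
E
```

```text
t 10.67 pos [516.8 192.1  98.3] yawy -11.82 tilt [-0.003 -0.002 -1.   ] | off [ 2.9 -0.4  1.3] spin None | F [-0.3  0.3 -0.6] gap 0.597 j [-0.28  0.68 -0.2   1.9   0.23  0.58 -0.83]
t 10.72 pos [517.7 192.8  99.5] yawy -11.81 tilt [-0.    -0.001 -1.   ] | off [ 2.  -1.1  2.5] spin None | F [0.1 0.3 0.7] gap 0.597 j [-0.28  0.68 -0.2   1.9   0.23  0.58 -0.83]
```

View pics/s5.png

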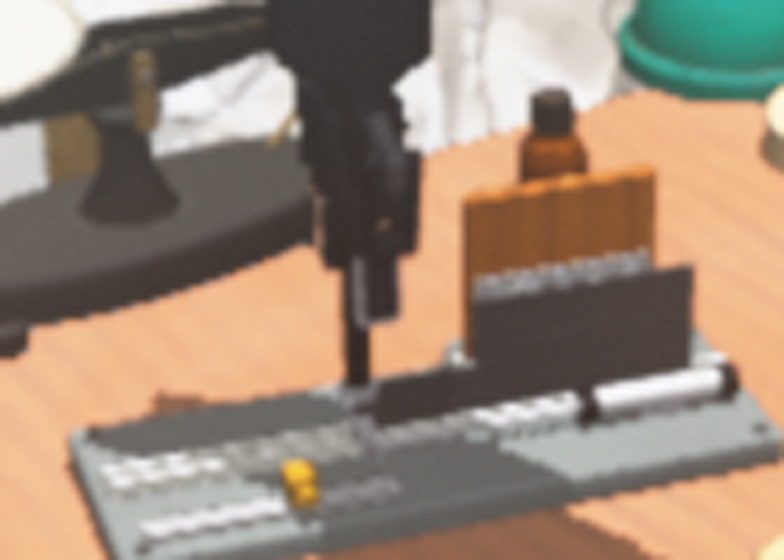

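The fingers straddle the post (near finger at crop (378,290), post at (355,350)), and the index is at (300,480). I'll centre with +2 mm along tool x and grip hard.

Emit:
send_rows(
  grip=[0.6,0.3,0,0,0],
  offset=[
    [2,-0.5,2],
    [2,-0.5,2],
    [2,-0.5,2],
    [2,-0.5,2],
    [2,-0.5,2],
  ],
  spin=[0,0,0,0,0],
  grip_force=110,
)

```text
time_s: 11.13
eef_pos: [0.5179, 0.1959, 0.0983]
ee_rot: [0.776, 0.631, 0.001, 0.0]
ft_force: [-0.9, 0.1, 3.6]
finger_gap: 0.132
grasp_force: 107.3
```

Emit:
send_rows(
  grip=[0,0,0,0,0],
  offset=[
    [0,0,0],
    [0,0,0],
    [0,0,0],
    [0,0,0],
    [0,0,0],
  ],
  spin=[0,0,0,0,0],
)

```text
time_s: 11.55
eef_pos: [0.518, 0.1959, 0.0983]
ee_rot: [0.776, 0.631, 0.001, 0.0]
ft_force: [-1.1, -0.1, 5.7]
finger_gap: 0.135
grasp_force: 107.3
```

```bash
python3 - <<'E'
from h import *
im,d=grab_frame('top'); go(517,195,97); s=monitor.get_state()['eef_pos'][:2]*1000; print('tcp stand', (s-o)@Rm)
E
```

```text
t 11.6 pos [518.  195.9  98.3] yawy -11.74 tilt [ 0.002  0.    -1.   ] | off [-1.1 -0.8  1.3] spin None | F [-1.7  0.1  6.3] gap 0.132 j [-0.28  0.68 -0.2   1.9   0.23  0.58 -0.84]
tcp stand [-29.79212626 116.01928625]
```

Emit:
send_rows(
  grip=[0,0,0,0,0],
  offset=[
    [5,0,0],
    [11,0,0],
    [18,0,0],
    [25,0,0],
    [30,0,0],
  ],
  spin=[0,0,0,0,0],
)

```text
time_s: 12.02
eef_pos: [0.5231, 0.2215, 0.0982]
ee_rot: [0.776, 0.63, -0.002, 0.002]
ft_force: [-3.5, -9.1, 11.5]
finger_gap: 0.13
grasp_force: 107.6
```

```bash
python3 - <<'E'
from h import *
imS,dS=grab_frame('scene'); imT,dT=grab_frame('top'); grab_frame('top')
go(517,195,97); s=monitor.get_state()['eef_pos'][:2]*1000; print('tcp stand', (s-o)@Rm)
W=cloud('scene',dS); rep(W,box(W,.06,.083,.44,.58,-.0,.25),'blade'); rep(W,box(W,.058,.08,.48,.58,.2,.26),'post')
rep(W,box(W,.028,.05,.43,.51,.2,.29),'index')
for n,im in(('scene',cv2.imread('pics/scene0.png')),('scene',imS),('top',cv2.imread('pics/top0.png')),('top',imT)):
    hsv=cv2.cvtColor(im,cv2.COLOR_BGR2HSV).astype(int); m=(hsv[...,0]>18)&(hsv[...,0]<32)&(hsv[...,1]>120)
    q=(slice(260,290),slice(210,240)) if n=='scene' else (slice(220,240),slice(210,235))
    w=np.zeros(m.shape); w[q]=m[q]*hsv[...,1][q]; v,u=np.nonzero(w); ww=w[v,u]
    c=np.average(u,weights=ww),np.average(v,weights=ww); print(n,len(u),np.round(c,2),[(z,np.round((atz(n,*c,z/1000)[:2]*1000-o)@Rm,1)) for z in(26,32,38)])
c0=np.array([41.9,222]); 
for n in('top','scene'):
  for k,z in(('index_tip',.034),('pointer',.032),('shutter_handle',.118)):
    for a in finder.spot_point(n,k)[:2]:
        p=np.array(a['centre'])*[560,420]; print(n,k,round(a['p'],2),np.round((atz(n,*p,z)[:2]*1000-o)@Rm,1))
a=imS[240:300,190:270]; b=imT[205:245,205:258]
cv2.imwrite('pics/s6.png',np.hstack([cv2.resize(a,(400,300),interpolation=cv2.INTER_CUBIC),cv2.resize(b,(398,300),interpolation=cv2.INTER_CUBIC)]))
E
```

```text
t 12.17 pos [523.2 221.8  98.2] yawy -11.83 tilt [-0.001 -0.005 -1.   ] | off [-27.4  -0.6   1.3] spin None | F [-3.4 -7.3 11.3] gap 0.132 j [-0.33  0.7  -0.19  1.86  0.22  0.61 -0.87]
tcp stand [-29.80119383 142.3695732 ]
blade 281 min [-36.8 -33. ] max [-24.8  85.2] p1 [-36.2 -31.7] p99 [-25.5  83.4] med [-30.8  27.8] z 60.1 82.8
post 33 min [-40.4 134.6] max [-28.6 148.8] p1 [-40.2 134.8] p99 [-28.7 148.8] med [-35.6 142.1] z 60.7 78.0
index 61 min [-90.9 137.7] max [-44.2 164.1] p1 [-90.6 138.6] p99 [-45.1 164. ] med [-75.8 154.8] z 28.6 41.6
scene 26 [223.43 274.86] [(26, array([-61.8, 151.5])), (32, array([-71. , 153.8])), (38, array([-80.2, 156.1]))]Traceback (most recent call last):
  File "<stdin>", line 10, in <module>
    raise ZeroDivisionError(
        "Weights sum to zero, can't be normalized")
ZeroDivisionError: Weights sum to zero, can't be normalized
```

```bash
python3 - <<'E'
from h import *
imS,dS=grab_frame('scene'); imT,dT=grab_frame('top')
for n in('top','scene'):
  for k,z in(('index_tip',.034),('pointer',.032)):
    for a in finder.spot_point(n,k)[:2]:
        p=np.array(a['centre'])*[560,420]; print(n,k,round(a['p'],2),p.round(1),np.round((atz(n,*p,z)[:2]*1000-o)@Rm,1))
# rectify the horizontal plane z=33 mm into the stand frame: 8 px/mm in y (columns 120..175), x rows -95..-25
def rect(n,im):
    xs=np.arange(-35,-95,-.2); ys=np.arange(115,175,.15); X,Y=np.meshgrid(xs,ys,indexing='ij')
    P=np.stack([X.ravel(),Y.ravel()],1)@Rm.T+o; P=np.c_[P,np.full(len(P),33.)]/1000
    c=cal(n); M=np.linalg.inv(np.array(c['cam_to_world'])); C=np.c_[P,np.ones(len(P))]@M.T
    u=c['cx']+c['fx']*C[:,0]/-C[:,2]; v=c['cy']+c['fy']*-C[:,1]/-C[:,2]
    r=cv2.remap(im,u.reshape(X.shape).astype(np.float32),v.reshape(X.shape).astype(np.float32),cv2.INTER_CUBIC)
    for yy in range(120,175,5): cv2.line(r,(int((yy-115)/.15),0),(int((yy-115)/.15),6 if yy%10 else 14),(0,0,255),1)
    return r
A=np.hstack([np.vstack([rect('scene',cv2.imread('pics/scene0.png')),rect('scene',imS)]),np.vstack([rect('top',cv2.imread('pics/top0.png')),rect('top',imT)])])
cv2.imwrite('pics/s7.png',A); print(A.shape)
E
```

```text
top pointer 0.59 [296.8 172.4] [174.2 -56.3]
scene index_tip 0.37 [220.6 271.5] [-55.7 157.2]
scene index_tip 0.37 [270.3 245.7] [ 29.7 -13.1]
scene pointer 0.72 [229.6 273.4] [-69.8 136.8]
(600, 800, 3)
```

View pics/s7.png

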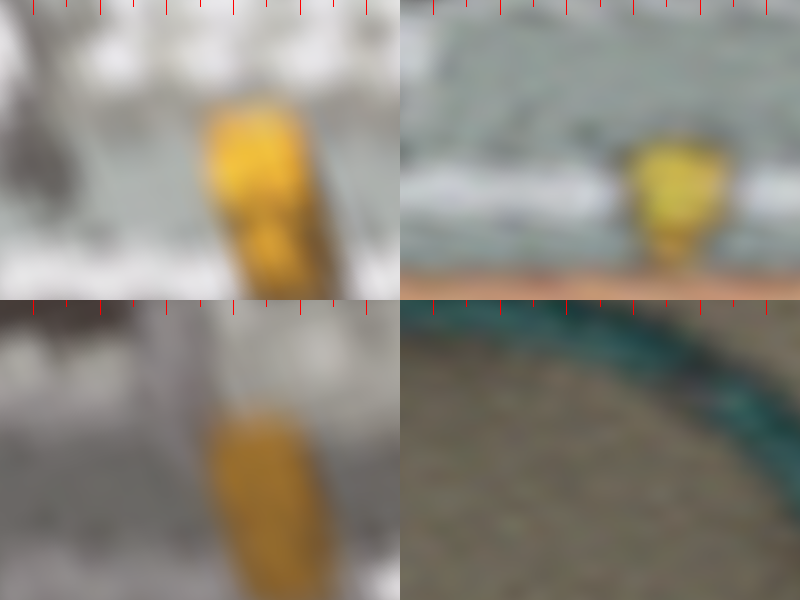

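The rectified views put the index centred at stand y ≈ 156 mm: about 155.5 from the top camera, 156.8 from the scene camera, and 156.4 from depth. The shutter therefore needs about 41.3 mm of travel, and it has moved 26.4 mm so far.

Emit:
send_rows(
  grip=[0,0,0,0,0],
  offset=[
    [4,0,0],
    [9,0,0],
    [13,0,0],
    [15.6,0,0],
    [15.6,0,0],
  ],
  spin=[0,0,0,0,0],
)

```text
time_s: 12.88
eef_pos: [0.5261, 0.2361, 0.0982]
ee_rot: [0.776, 0.63, -0.003, 0.002]
ft_force: [-3.5, -8.7, 12.3]
finger_gap: 0.13
grasp_force: 107.7
```

```bash
python3 - <<'E'
from h import *
n='scene'; D=[];I=[]
for i in range(6): im,d=grab_frame(n); D.append(d); I.append(im)
go(517,195,97); s=monitor.get_state()['eef_pos'][:2]*1000; print('tcp stand', (s-o)@Rm)
d=np.median(D,0).astype(np.float32); W=cloud(n,d); rep(W,box(W,.06,.083,.44,.58,.0,.25),'blade'); rep(W,box(W,.058,.08,.48,.58,.2,.28),'post')
W0=cloud(n,np.load('scene0.npy')); rep(W0,box(W0,.06,.083,.44,.58,.0,.25),'blade0')
im=np.mean(I[2:],0); 
b=cv2.resize(im[258:288,205:245],(800,600),interpolation=cv2.INTER_CUBIC).clip(0,255).astype(np.uint8)
b=cv2.convertScaleAbs(b,alpha=1.5); 
# expected tip of pointer at 115+41.3 and index line at y=156.3, z=33, x=-30..-90
c=cal(n); M=np.linalg.inv(np.array(c['cam_to_world']))
for x in range(-90,-29,10):
    P=np.r_[(Rm@[x,156.3]+o)/1000,.033,1]; C=M@P; u=c['cx']-c['fx']*C[0]/C[2]; v=c['cy']+c['fy']*C[1]/C[2]
    cv2.circle(b,(int((u-205+.5)*20),int((v-258+.5)*20)),3,(0,0,255),-1)
cv2.imwrite('pics/s8.png',b)
for k,z in(('index_tip',.034),('pointer',.032)):
    for a in finder.spot_point(n,k)[:2]:
        p=np.array(a['centre'])*[560,420]; print(k,round(a['p'],2),p.round(1),np.round((atz(n,*p,z)[:2]*1000-o)@Rm,1))
E
```

```text
t 13.18 pos [526.  235.7  98.2] yawy -11.89 tilt [-0.002 -0.007 -1.   ] | off [-41.6  -0.4   1.4] spin None | F [-4.  -9.4 11.3] gap 0.131 j [-0.35  0.71 -0.19  1.83  0.22  0.63 -0.88]
tcp stand [-29.79146658 156.56385393]
blade 356 min [-34.2 -48.1] max [-1.7 98.5] p1 [-33.3 -47.5] p99 [-3.2 97.9] med [-30.3  28.1] z 60.1 82.8
post 35 min [-37.6 150.9] max [-30.8 162.2] p1 [-37.5 151. ] p99 [-30.8 162.1] med [-35.  157.4] z 59.4 79.2
blade0 282 min [-38.1 -58.4] max [-24.2  57.1] p1 [-36.3 -57. ] p99 [-24.9  56.2] med [-31.    1.3] z 60.4 83.0
index_tip 0.62 [223.  273.1] [-65.4 153.3]
pointer 0.82 [221.7 274.8] [-69.2 157.9]
```

View pics/s8.png

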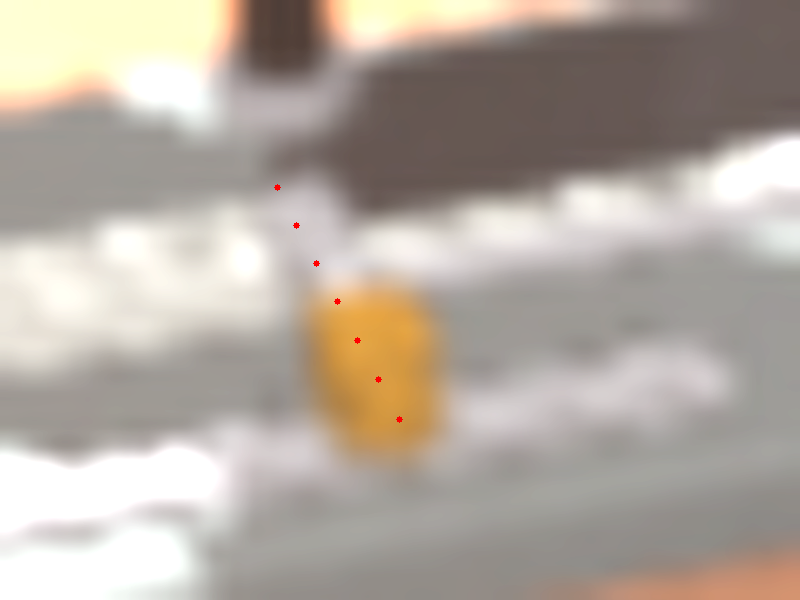

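The pointer tongue ends at the index near pixel (330,270), within about 1 mm of the 156.3 mm mark line. I'll trim by half a millimetre and settle.

Emit:
send_rows(
  grip=[0,0,0,0,0],
  offset=[
    [0.5,0,0],
    [0.5,0,0],
    [0.5,0,0],
    [0.5,0,0],
    [0.5,0,0],
  ],
  spin=[0,0,0,0,0],
)

```text
time_s: 13.7
eef_pos: [0.526, 0.2358, 0.0981]
ee_rot: [0.777, 0.63, -0.003, 0.002]
ft_force: [-3.5, -9.6, 12.1]
finger_gap: 0.128
grasp_force: 107.7
```

```bash
python3 - <<'E'
from h import *
ys=[]
for i in range(5):
    im,d=grab_frame('scene'); s=monitor.get_state()['eef_pos'][:2]*1000; ys.append(((s-o)@Rm)[1])
print(np.round(ys,2)); W=cloud('scene',d); rep(W,box(W,.10,.14,.49,.58,.0,.14),'block'); rep(W,box(W,.036,.05,.43,.51,.2,.29),'index')
W0=cloud('scene',np.load('scene0.npy')); rep(W0,box(W0,.036,.05,.43,.51,.2,.29),'index0')
E
```

```text
[156.71 156.71 156.72 156.69 156.72]
block 348 min [ -9.5 -48.7] max [10.4 53.2] p1 [ -8.3 -47.4] p99 [ 5.6 51.7] med [-2.9  3.4] z 100.2 130.3
index 18 min [-82.2 150.1] max [-63.9 161.2] p1 [-82.2 150.3] p99 [-64.2 161.2] med [-75.2 155.6] z 36.8 41.5
index0 22 min [-85.4 150.7] max [-61.7 163.3] p1 [-84.9 150.9] p99 [-62.3 163.2] med [-74.8 157.2] z 36.1 41.2
```

```bash
python3 -c "
from workcell import ticket
print(ticket.hand_in())"
```

```text
the job is handed in; nothing more can be done
None
```

I stood the block fully home in the slot with its relief facing the shutter and let go. I then pulled the shutter about 41 mm, level with the brass index to within about 1 mm by camera, and handed the job in still gripping the post.

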